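Set out the printed pot series by height

ROBOT

A 6-joint arm with a two-finger parallel gripper is mounted at the origin on the work surface. World frame = base frame: x ahead of the robot, y to its left, z up, the work surface at z = 0. Lengths are in m, angles in rad, forces in N, time in s.
With the tool pointing down it reaches from about 0.325 to 0.775 m from the base axis. Payload 9.3 kg.
Tool frame: the origin (TCP) lies on the centre line of the jaws, within the pads' length; the fingertips stand 25 mm ahead of it and the grasp point (between the pads) lies 6 mm ahead of it; z points along the fingers, y is the line along which they close (so a half turn about z gives the same grasp; the last joint's range is limited). The gripper opens to 85 mm and grips with 20 to 120 N. Pads are 22 mm wide; open, the fingers measure 114 mm over their backs; the gripper's body (76 mm by 85 mm) begins 54 mm behind the grasp point. The pads swing forward as they close: fully open they stand 13 mm farther back than shut.
Start: joints at [1.1, 0.259, 0.021, 1.334, 0, 1.418], TCP at [0.172, 0.522, 0.256] pointing down, gripper open.
Joint ranges: [-3.04, 3.04], [-0.91, 1.82], [-1.04, 1.36], [-1.92, 1.95], [-1.52, 1.45], [-3.14, 3.14]. Speed limits (rad/s): [2.22, 2.22, 2.79, 3.14, 3.14, 3.14].

INTERFACE

Orientations are given as a unit quaternion [w, x, y, z].
In Python, from plant import get_state, viewer, ctrl gives the robot as it stands.
- The arm moves only by the tool carry_out, never from a script. Its argument "commands" is a list that holds one entry, the list of rows, each a list of 6 numbers: the shift along the tool's x, y, z in m, then the turn, a rotation vector about the tool's x, y, z in degrees. In form: [[[tx, ty, tz, ax, ay, az], ...]]. A call has 1 to 20 rows; each row shifts and turns the commanded pose from where the row before left it, along the tool's axes as they then stand; what a row does not reach is not made up. A row lasts 1/8 s, in which the tool goes at most 62.5 mm and 10.7 degrees, less where a joint would pass 70% of its speed; a pose out of reach is approached as far as the arm can. A call is refused whole if a number of a shift passes 0.0625 or a number of a turn 10.7, either way. A call with a gripper value outside its range is refused whole. "claw" is the finger opening in m, from 0 to 0.0854, set as the call begins (left out, the last holds). The fingers move at their own pace and stop on an object; "newtons" is the grip in N (left out, the last holds). Time passes only in rows, so rows that do not move let the fingers close. It gives the time, the measured TCP pose, the force, the opening and the grip force at its end, in the units of the state.
- get_state(): the state, without advancing time (a new reading comes with each control period).
- viewer.read_camera(name): name is "scene" or "top" or "wrist"; returns a dict with "color" (384x512x3 uint8, blue, green, red), "range_z" (384x512 float32, m along the optical axis (not along the pixel's ray), 0 where there is no reading), "fx", "fy", "cx", "cy" (pixels), "k1" (the pictures are not rectified: a ray, as slopes to the right and down, at radius r is drawn at 1 + k1 r^2 times it, then the intrinsics apply), "R" (3x3) and "t" (3): a world point X has camera coordinates R X + t; the wrist camera has in their place "mount" (4x4, takes a point from camera to tool coordinates, whose origin is the TCP and whose axes are the flange's). Camera axes: x right, y down, z forward; pixel columns grow to the right and rows downward; lengths in m; the calibration is good to about 2 mm. A picture is of the moment at which its call begins: read the wrist's pose just before it.
- ctrl.hand_in(): hands the job in; it is judged then, once.
The state is a dict: "time_s": time; "joint_positions": joint angles; "qd": joint speeds; "tau": joint torques, N m; "tcp_pos": TCP position; "eef_rot": TCP orientation; "ft_force": force on the tool from outside, world axes, zero at the start; "torque": the same for the moment, N m; "opening": finger opening in m; "finger_force": force on a finger pad.
Only numpy, scipy, OpenCV 4.12 (cv2) and the standard library are available. Lean on these libraries where they do the work, as an engineer would, in place of code of your own. Each camera call takes 0.05 s, during which the arm holds its last target. There are 200 camera calls.

TASK

Set up the display of the four green 3D-printed pots: stand them upright on the row of cork coasters, one centred on each, in order of height, with the shortest next to the little brown-roofed house and the tallest at the far end of the row. Let go of them all and leave them standing.

Things in the scene. Friction and masses are not known exactly. Their poses are not given: they have to be found in the camera images.
- pot_1: The shortest and narrowest of four loose, open-topped, straight-walled round pots 3D-printed in the same lime-green plastic: 30 mm outer diameter, 40 mm tall, wall 3 mm, about 30 g (mass varies). Stands upright on the table. Origin: centre of its underside; z is up along its axis.
- pot_2: The second shortest of four loose, open-topped, straight-walled round pots 3D-printed in the same lime-green plastic: 37 mm outer diameter, 52 mm tall, wall 3 mm, about 45 g (mass varies). Stands upright on the table. Origin: centre of its underside; z is up along its axis.
- pot_3: The second tallest of four loose, open-topped, straight-walled round pots 3D-printed in the same lime-green plastic: 44 mm outer diameter, 64 mm tall, wall 3 mm, about 60 g (mass varies). Stands upright on the table. Origin: centre of its underside; z is up along its axis.
- pot_4: The tallest and widest of four loose, open-topped, straight-walled round pots 3D-printed in the same lime-green plastic: 51 mm outer diameter, 76 mm tall, wall 3 mm, about 80 g (mass varies). Stands upright on the table. Origin: centre of its underside; z is up along its axis.
- coaster_a: Round cork coaster, 62 mm diameter, 4 mm thick, fixed on a pale wooden display board (450 x 88 x 8 mm): an end coaster of the row. Four alike in a straight row a, b, c, d, 75 mm between centres. Origin: centre of its underside, 8 mm above the table (its top is at 12 mm); y points along the row from a to d, x across the board away from the robot.
- coaster_b: Round cork coaster, 62 mm diameter, 4 mm thick, fixed on a pale wooden display board (450 x 88 x 8 mm): next to coaster_a. Four alike in a straight row a, b, c, d, 75 mm between centres. Origin: centre of its underside, 8 mm above the table (its top is at 12 mm); y points along the row from a to d, x across the board away from the robot.
- coaster_c: Round cork coaster, 62 mm diameter, 4 mm thick, fixed on a pale wooden display board (450 x 88 x 8 mm): next to coaster_d. Four alike in a straight row a, b, c, d, 75 mm between centres. Origin: centre of its underside, 8 mm above the table (its top is at 12 mm); y points along the row from a to d, x across the board away from the robot.
- coaster_d: Round cork coaster, 62 mm diameter, 4 mm thick, fixed on a pale wooden display board (450 x 88 x 8 mm): the other end coaster of the row. Four alike in a straight row a, b, c, d, 75 mm between centres. Origin: centre of its underside, 8 mm above the table (its top is at 12 mm); y points along the row from a to d, x across the board away from the robot.
- house: Small white printed model house with a terracotta-brown gabled roof, 44 x 42 mm, 50 mm high, fixed on the board in line with the row, about 75 mm beyond one end coaster: beyond coaster_a at some starts, beyond coaster_d at others. A white cone-shaped tree, 50 mm high, is at the other end. Origin: centre of its underside, 8 mm above the table.
Mind the look-alikes: they are no part of the job. Leave any blue look-alike of the pot_2 alone.

How it is judged:
By the outcome, as a careful person would: the job done as asked, in the order asked, and still so for the second after the job is handed in, with the robot touching nothing.
It also fails if it takes over 109 s, if anything falls off the work surface, if the arm or the gripper's body presses on something with over 40 N, if the wrist force passes 120 N, or if a joint passes its speed limit or range.

## Working session

There is one attempt and no reset: what is moved stays moved. The work goes in short steps, Python scripts to look and compute and a tool call to move; the robot and the scene stay as the last step left them, time stands still between calls to the robot, and variables do not carry over. Pictures are saved under pics/ and viewed, at most 14 in all, crops included, and the job is handed in when it is done.

Besides the shell and the picture viewer there is one more tool, called after "Call:" as name(argument=value, ...) on one line, values as JSON. carry_out: Moves the arm, as the interface text tells. Its arguments: {"type":"object","properties":{"commands":{"type":"array","items":{"type":"array","items":{"type":"array","items":{"type":"number"}}}},"claw":{"type":"number"},"newtons":{"type":"number"}},"required":["commands"]}

```bash
mkdir -p pics; ls; cat > h.py <<'E'
import numpy as np, cv2
from plant import get_state, viewer, ctrl
def undist(c,u,v):
    xd=np.stack([(np.asarray(u,float)-c["cx"])/c["fx"],(np.asarray(v,float)-c["cy"])/c["fy"]],-1)
    x=xd.copy()
    for _ in range(20): x=xd/(1+c["k1"]*(x**2).sum(-1,keepdims=True))
    return x
def world(c,u,v,z):
    x=undist(c,u,v); P=np.concatenate([x,np.ones_like(x[...,:1])],-1)*np.asarray(z)[...,None]
    return (P-np.array(c["t"]).ravel())@np.array(c["R"])
def plane(c,u,v,h):
    x=undist(c,u,v); R=np.array(c["R"]); C=-R.T@np.array(c["t"]).ravel()
    d=np.concatenate([x,np.ones_like(x[...,:1])],-1)@R
    return C+d*((h-C[2])/d[...,2])[...,None]
def cloud(c):
    v,u=np.mgrid[0:384,0:512]; return world(c,u,v,c["range_z"])
E
python3 - <<'E'
from h import *
import pickle
s=get_state(); print({k:np.round(v,3) for k,v in s.items()})
for n in ["scene","top"]:
    c=viewer.read_camera(n); cv2.imwrite(f"pics/{n}0.png",c["color"]); pickle.dump(c,open(n+"0.pkl","wb"))
    print(n,c["fx"],c["cx"],c["cy"],c["k1"],np.round(-np.array(c["R"]).T@np.array(c["t"]).ravel(),3))
E
```

```text
pics
{'time_s': np.float64(0.0), 'joint_positions': array([1.1  , 0.259, 0.021, 1.334, 0.   , 1.418]), 'qd': array([-0.   ,  0.001,  0.001,  0.   ,  0.   ,  0.   ]), 'tau': array([ 1.0000e-03, -5.5563e+01,  3.4453e+01,  1.3000e-02, -0.0000e+00,
       -0.0000e+00]), 'tcp_pos': array([0.172, 0.522, 0.256]), 'eef_rot': array([-0.   ,  0.158,  0.987, -0.001]), 'ft_force': array([0.102, 0.446, 0.564]), 'torque': array([ 0.005,  0.018, -0.038]), 'finger_force': np.float64(0.0), 'opening': np.float64(0.085)}
scene 347.0406560185112 251.15474294236682 193.54737465822657 0.0228544108326186 [0.961 0.629 0.503]
top 490.73034322379675 251.44160426945024 194.0954428927064 -0.17396846429905932 [ 0.337 -0.004  1.031]
```

View pics/scene0.png

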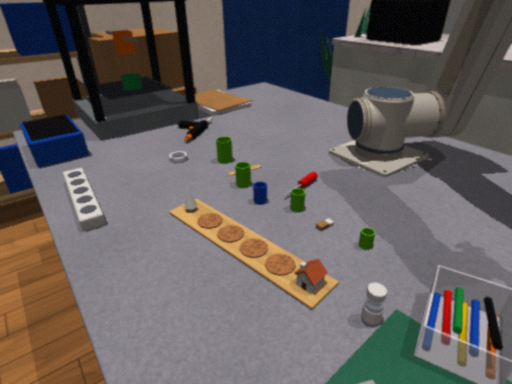

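View pics/top0.png

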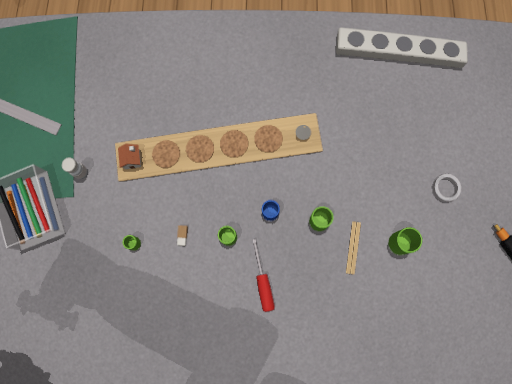

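The top view shows the house at (130,157), coasters at (166,153), (200,149), (234,143) and (268,139), and the tree at (303,133). Candidates by pixel: green pots at (131,242), (227,235), (321,218) and (405,240), and the blue look-alike at (270,210), which I'll leave alone. The screwdriver, eraser and chopsticks lie nearby.

```bash
cat > meas.py <<'E'
from h import *
import pickle
def blobs(c,lo,hi,amin=60):
    m=cv2.inRange(cv2.cvtColor(c["color"],cv2.COLOR_BGR2HSV),lo,hi)
    n,l,s,ce=cv2.connectedComponentsWithStats(m)
    return [(l==i,s[i],ce[i]) for i in range(1,n) if s[i][4]>amin]
def circ(P):
    A=np.c_[2*P[:,:2],np.ones(len(P))]; b=(P[:,:2]**2).sum(1); x=np.linalg.lstsq(A,b,rcond=None)[0]
    return x[0],x[1],np.sqrt(x[2]+x[0]**2+x[1]**2)
if __name__=="__main__":
  for n in ["top","scene"]:
    c=pickle.load(open(n+"0.pkl","rb")); W=cloud(c)
    for name,lo,hi in [("green",(36,120,40),(70,255,255)),("blue",(105,120,40),(130,255,255)),("cork",(4,90,60),(14,200,175))]:
      for m,s,ce in blobs(c,lo,hi):
        P=W[m&(c["range_z"]>0)]
        if len(P)<20 or abs(P[:,1].mean())>.6 : continue
        top=np.percentile(P[:,2],97)
        o=[top]
        if n=="top" and name!="cork":
            # rim: outer hull of blob at top height
            R=P[P[:,2]>top-.008]; hull=cv2.convexHull(R[:,:2].astype(np.float32))[:,0]; o+=[*cv2.minEnclosingCircle(hull)[0],cv2.minEnclosingCircle(hull)[1]]
        elif name=="cork":
            h=P[:,2].mean(); o=[h,*P[:,:2].mean(0)]
        else:
            R=P[P[:,2]>top-.006]; o+=[*circ(R)]
        print(n,name,np.round(ce),s[4],np.round(o,4))
E
python3 meas.py; python3 - <<'E'
import cv2
a=cv2.imread("pics/top0.png")[110:265,100:440]; cv2.imwrite("pics/crop0.png",cv2.resize(a,None,fx=2.3,fy=2.3,interpolation=2))
E
```

```text
top green [ 28. 205.] 275 [0.0753 0.5153 0.5194 0.023 ]
top green [321. 218.] 428 [ 0.0663  0.4707 -0.1084  0.0211]
top green [227. 235.] 279 [0.0547 0.4323 0.0811 0.018 ]
top green [405. 241.] 684 [ 0.0784  0.427  -0.2791  0.0256]
top green [131. 242.] 202 [0.0429 0.4141 0.283  0.0147]
top blue [ 21. 210.] 250 [0.0476 0.4869 0.5406 0.0456]
top blue [270. 210.] 286 [ 0.0549  0.4865 -0.0058  0.0186]
top cork [268. 138.] 533 [0.0127 0.6461 0.0027]
top cork [234. 144.] 539 [0.0127 0.6335 0.0766]
top cork [200. 148.] 536 [0.0127 0.6212 0.1499]
top cork [166. 154.] 545 [0.0128 0.6085 0.2238]
top cork [128. 155.] 405 [0.0468 0.5959 0.2965]
scene green [224. 149.] 343 [ 0.0743  0.4276 -0.279   0.0236]
scene green [243. 174.] 328 [ 0.0631  0.4711 -0.1077  0.0205]
scene green [297. 199.] 293 [0.0516 0.4338 0.0824 0.0166]
scene green [366. 238.] 265 [0.0398 0.4152 0.284  0.0131]
scene green [458. 310.] 351 [0.0741 0.5253 0.5242 0.0101]
scene blue [260. 192.] 266 [ 0.0519  0.4882 -0.0044  0.0167]
scene blue [434. 310.] 229 [0.0187 0.4758 0.4739 0.0244]
scene blue [475. 322.] 363 [0.0443 0.4939 0.5381 0.0152]
scene cork [210. 221.] 255 [0.0116 0.6492 0.006 ]
scene cork [230. 234.] 295 [0.0116 0.6372 0.0799]
scene cork [254. 248.] 348 [0.0117 0.6246 0.1534]
scene cork [280. 265.] 426 [0.0118 0.612  0.227 ]
scene cork [313. 271.] 438 [0.0459 0.5982 0.3051]
scene cork [491. 367.] 130 [0.0452 0.5348 0.5806]
```

View pics/crop0.png

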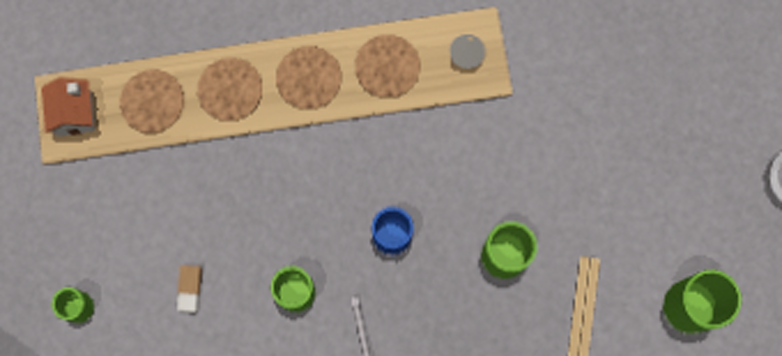

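The heights match the text: green pots at about 40, 52, 64 and 76 mm, and coaster tops at about 12 mm. The blue pot is clearly separate. The two views differ by about 3 mm on the coasters, so I'll turn the jaws across the row and check it with the wrist camera.

Call:
carry_out(commands=[[[0,0,0,0,0,10.37],[0,0,0,0,0,10.37],[0,0,0,0,0,10.37],[0,0,0,0,0,10.37],[0,0,0,0,0,10.37],[0,0,0,0,0,10.37],[-0.046,0.0306,-0.0044,0,0,0],[-0.046,0.0306,-0.0044,0,0,0],[-0.046,0.0306,-0.0044,0,0,0],[-0.046,0.0306,-0.0044,0,0,0],[-0.046,0.0306,-0.0044,0,0,0],[-0.046,0.0306,-0.0044,0,0,0],[-0.046,0.0306,-0.0044,0,0,0],[-0.046,0.0306,-0.0044,0,0,0],[-0.046,0.0306,-0.0044,0,0,0],[-0.046,0.0306,-0.0044,0,0,0],[0,0,0,0,0,0],[0,0,0,0,0,0]]])

```text
time_s: 2.35
tcp_pos: [0.5498, 0.1197, 0.2998]
eef_rot: [-0.001, 0.646, 0.763, -0.0]
ft_force: [0.0, -0.2, -0.5]
opening: 0.0855
finger_force: 0.0
```

```bash
cat > w.py <<'E'
from h import *
from meas import blobs,circ
from scipy.spatial.transform import Rotation as Ro
def pose():
    s=get_state(); q=np.array(s["eef_rot"]); return np.array(s["tcp_pos"]),Ro.from_quat(q[[1,2,3,0]]).as_matrix(),s
def wrist(name=None):
    p,T,s=pose(); c=viewer.read_camera("wrist"); M=np.array(c["mount"])
    Rc=T@M[:3,:3]; tc=T@M[:3,3]+p   # cam->world
    c["R"]=Rc.T; c["t"]=-Rc.T@tc
    if name: cv2.imwrite(f"pics/{name}.png",c["color"])
    return c
def go(x,y,z):
    p,T,s=pose(); print("tcp",np.round(p,4),"yaw y",np.round(np.degrees(np.arctan2(T[1,1],T[0,1])),2),"tilt",np.round(T[:2,2],4),"to go tool",np.round(T.T@(np.array([x,y,z])-p),4))
E
python3 - <<'E'
from w import *
go(.55,.12,.30)
c=wrist("w1"); W=cloud(c)
for name,lo,hi in [("green",(36,120,40),(70,255,255)),("cork",(4,90,60),(14,200,175))]:
  for m,s,ce in blobs(c,lo,hi):
    P=W[m&(c["range_z"]>0)]
    if len(P)<20: continue
    v,u=np.nonzero(m); Q=plane(c,u,v,.012)
    (e,a,_)=cv2.minEnclosingCircle(cv2.convexHull(Q[:,:2].astype(np.float32))),0,0
    print(name,np.round(ce),s[:5],np.round(P.mean(0),4),"plane12",np.round(Q.mean(0),4),"circ",np.round(np.r_[e[0],e[1]],4))
E
```

```text
tcp [0.5498 0.1197 0.2998] yaw y 9.53 tilt [-0.0013  0.0002] to go tool [ 0.0002  0.0003 -0.0002]
green [169.  14.] [153   0  32  31 733] [0.4117 0.2823 0.0246] plane12 [0.4076 0.2851 0.012 ] circ [0.4082 0.2864 0.0222]
green [170. 174.] [153 159  35  32 777] [0.4308 0.0806 0.0319] plane12 [0.4252 0.0744 0.012 ] circ [0.4255 0.0747 0.0285]
green [184. 291.] [ 167  268   35   46 1113] [ 0.4703 -0.1046  0.0438] plane12 [ 0.4646 -0.1311  0.012 ] circ [ 0.4656 -0.1313  0.0493]
green [509. 342.] [504 331   8  23 102] [ 1.9017 -0.67   -0.6126] plane12 [ 1.0743 -0.1451  0.012 ] circ [ 1.0783 -0.1439  0.0275]
cork [318.  24.] [ 299    4   42   44 1498] [0.5935 0.2958 0.0481] plane12 [0.5992 0.3054 0.012 ] circ [0.5981 0.304  0.0329]
cork [306.  90.] [297  81  18  19 139] [0.6006 0.2251 0.0127] plane12 [0.6007 0.2251 0.012 ] circ [0.6007 0.223  0.0141]
cork [296. 100.] [289  95  15  14  72] [0.5904 0.2102 0.0129] plane12 [0.5905 0.2103 0.012 ] circ [0.5893 0.2092 0.0109]
cork [303. 145.] [295 137  17  18 114] [0.6137 0.151  0.0127] plane12 [0.6138 0.1509 0.012 ] circ [0.6136 0.1473 0.015 ]
cork [295. 154.] [288 150  13  14  61] [0.6037 0.1355 0.0125] plane12 [0.6038 0.1354 0.012 ] circ [0.6029 0.132  0.0105]
cork [305. 200.] [285 186  40  28 693] [0.6347 0.0687 0.0125] plane12 [0.6349 0.0685 0.012 ] circ [0.6323 0.0753 0.0302]
cork [302. 238.] [284 222  37  34 898] [0.6449 0.0026 0.0124] plane12 [0.645  0.0024 0.012 ] circ [0.6446 0.0019 0.0304]
```

View pics/w1.png

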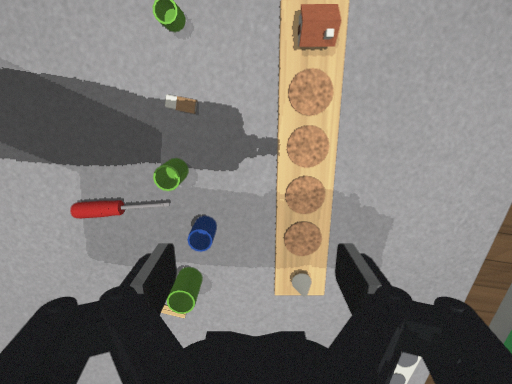

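The wrist view shows the house at (318,24), then coasters at (310,91), (307,146), (305,195) and (303,238), with the tree at (302,280). Shade broke up the colour mask, so I'll refit with a blurred mask.

```bash
python3 - <<'E'
from w import *
c=wrist()
lab=cv2.cvtColor(cv2.medianBlur(c["color"],7),cv2.COLOR_BGR2HSV)
for u,v in [(310,91),(307,146),(305,195),(282,120),(330,160)]: print((u,v),lab[v,u],end=" ")
print()
import pickle
for n,c in [("wrist",c),("top",pickle.load(open("top0.pkl","rb")))]:
  hsv=cv2.cvtColor(cv2.medianBlur(c["color"],5),cv2.COLOR_BGR2HSV)
  m=((hsv[...,0]<15)&(hsv[...,1]>70)).astype(np.uint8)
  k,l,s,ce=cv2.connectedComponentsWithStats(m)
  for i in range(1,k):
    if 350<s[i][4]<3000:
      cs,_=cv2.findContours((l==i).astype(np.uint8),cv2.RETR_EXTERNAL,cv2.CHAIN_APPROX_NONE)
      h=cv2.convexHull(max(cs,key=len))[:,0]
      Q=plane(c,h[:,0],h[:,1],.012); print(n,np.round(ce[i]),s[i][4],np.round(circ(Q),4))
E
```

```text
(310, 91) [ 13 115 175] (307, 146) [ 13 114 177] (305, 195) [ 13 115 160] (282, 120) [ 20  97 229] (330, 160) [ 20  95 227] 
wrist [319.  26.] 1618 [0.5984 0.3038 0.031 ]
wrist [310.  92.] 1618 [0.6069 0.2232 0.0305]
wrist [307. 147.] 1342 [0.6195 0.1497 0.0304]
wrist [305. 195.] 1155 [0.632  0.0762 0.0305]
wrist [ 97. 209.] 828 [ 0.3155 -0.0004  0.0368]
wrist [302. 238.] 993 [0.6448 0.003  0.0307]
top [268. 138.] 562 [0.6458 0.0023 0.0302]
top [234. 143.] 570 [0.6345 0.076  0.0299]
top [200. 148.] 557 [0.6217 0.1497 0.0299]
top [129. 154.] 457 [0.6054 0.3068 0.0301]
top [166. 154.] 565 [0.6081 0.2241 0.0301]
top [265. 293.] 451 [3.195e-01 3.000e-04 3.250e-02]
```

The coasters agree within 1.5 mm across views, with a 75 mm pitch.

```bash
python3 -c "
from w import *
go(.4145,.2833,.12)"
```

```text
tcp [0.5493 0.1205 0.3003] yaw y 9.63 tilt [-0.0004  0.0002] to go tool [ 0.183  -0.1056  0.1804]
```

Call:
carry_out(commands=[[[0.0366,-0.0211,0.036,0,0,0],[0.0366,-0.0211,0.036,0,0,0],[0.0366,-0.0211,0.036,0,0,0],[0.0366,-0.0211,0.036,0,0,0],[0.0366,-0.0211,0.036,0,0,0],[0,0,0,0,0,0],[0,0,0,0,0,0]]])

```text
time_s: 3.32
tcp_pos: [0.4154, 0.2833, 0.1211]
eef_rot: [0.0, 0.645, 0.764, 0.001]
ft_force: [0.5, 0.8, -0.0]
opening: 0.0857
finger_force: 0.0
```

```bash
cat > pot.py <<'E'
# pot position from the wrist camera: rim outline at the rim height
from w import *
import sys
h,x,y,z=map(float,sys.argv[1:5])
c=wrist(sys.argv[5] if len(sys.argv)>5 else None); W=cloud(c)
for m,s,ce in blobs(c,(36,120,40),(70,255,255)):
    k=m&(c["range_z"]>0)&(abs(W[...,2]-h)<.003)
    if k.sum()<20: continue
    v,u=np.nonzero(k); P=plane(c,u,v,h); e=cv2.minEnclosingCircle(P[:,:2].astype(np.float32))
    print(np.round(ce),"rim z",np.round(np.percentile(W[m][:,2],97),4),"centre",np.round(e[0],4),"r",round(e[1],4))
go(x,y,z)
E
python3 pot.py .04 .4145 .2833 .034 w2
```

```text
[252. 204.] rim z 0.0414 centre [0.4112 0.2835] r 0.0154
tcp [0.4161 0.283  0.1214] yaw y 9.62 tilt [0.0019 0.0007] to go tool [ 0.0005 -0.0017  0.0873]
```

Call:
carry_out(commands=[[[0,-0.0015,0.03,0,0,0],[0,0,0.03,0,0,0],[0,0,0.026,0,0,0],[0,0,0,0,0,0],[0,0,0,0,0,0]]])

```text
time_s: 4.0
tcp_pos: [0.4153, 0.2824, 0.0356]
eef_rot: [0.0, 0.646, 0.763, 0.001]
ft_force: [-0.3, 0.7, 0.4]
opening: 0.0853
finger_force: 0.0
```

Call:
carry_out(commands=[[[0,0,0,0,0,0],[0,0,0,0,0,0],[0,0,0,0,0,0],[0,0,0,0,0,0],[0,0,0,0,0,0],[0,0,0,0,0,0],[0,0,0,0,0,0],[0,0,0,0,0,0],[0,0,0,0,0,0],[0,0,0,0,0,0],[0,0,0,0,0,0],[0,0,0,0,0,0]]], claw=0.024, newtons=25)

```text
time_s: 5.5
tcp_pos: [0.4143, 0.2825, 0.0347]
eef_rot: [0.0, 0.646, 0.764, 0.0]
ft_force: [-0.3, -1.1, 5.3]
opening: 0.0294
finger_force: 24.4
```

Call:
carry_out(commands=[[[0,0,-0.02,0,0,0],[0,0,-0.03,0,0,0],[0,0,-0.03,0,0,0],[0,0,0,0,0,0],[0,0,0,0,0,0]]])

```text
time_s: 6.12
tcp_pos: [0.4138, 0.2823, 0.1137]
eef_rot: [-0.0, 0.646, 0.764, -0.0]
ft_force: [0.3, -0.6, 0.5]
opening: 0.0293
finger_force: 24.9
```

```bash
python3 pot.py .12 .6078 .2238 .12 w3
```

```text
[255. 261.] rim z 0.1202 centre [0.4117 0.2838] r 0.0155
tcp [0.4137 0.2822 0.1134] yaw y 9.57 tilt [-0.0012 -0.0005] to go tool [-0.0899  0.1817 -0.0068]
```

View pics/w3.png

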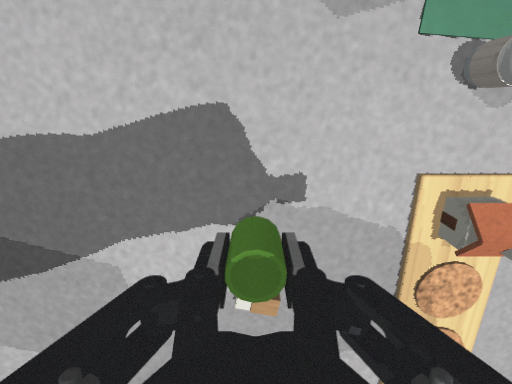

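The first pot is held upright between the pads at (255,260), and the house and its coaster are at right.

Call:
carry_out(commands=[[[-0.0182,0.0364,0,0,0,0],[-0.0182,0.0364,0,0,0,0],[-0.0182,0.0364,0,0,0,0],[-0.0182,0.0364,0,0,0,0],[-0.0182,0.0364,0,0,0,0],[0,0,0,0,0,0],[0,0,0.03,0,0,0],[0,0,0.02,0,0,0],[0,0,0.01,0,0,0],[0,0,0.003,0,0,0],[0,0,0,0,0,0],[0,0,0,0,0,0]]])

```text
time_s: 7.68
tcp_pos: [0.6091, 0.2231, 0.0521]
eef_rot: [0.0, 0.646, 0.764, 0.0]
ft_force: [0.1, -0.1, -0.1]
opening: 0.0297
finger_force: 25.0
```

```bash
python3 pot.py .055 .6067 .2250 .047 w4
```

```text
[255. 261.] rim z 0.0585 centre [0.6072 0.2233] r 0.0169
tcp [0.6091 0.223  0.052 ] yaw y 9.57 tilt [0.0011 0.0003] to go tool [ 0.0023 -0.002   0.005 ]
```

Call:
carry_out(commands=[[[0,-0.001,0.003,0,0,0],[0,0,0.001,0,0,0],[0,0,0,0,0,0],[0,0,0,0,0,0]]])

```text
time_s: 8.22
tcp_pos: [0.6078, 0.2228, 0.0473]
eef_rot: [0.0, 0.646, 0.764, -0.0]
ft_force: [0.7, -0.7, -0.0]
opening: 0.0293
finger_force: 25.0
```

```bash
python3 - <<'E'
from w import *
c=viewer.read_camera("scene"); cv2.imwrite("pics/s1.png",cv2.resize(c["color"][190:320,160:400],None,fx=3,fy=3,interpolation=2))
print(np.round(get_state()["tcp_pos"],4),np.round(get_state()["ft_force"],2))
E
```

```text
[0.6078 0.2228 0.0473] [ 0.74 -0.1  -0.54]
```

Call:
carry_out(commands=[[[0,0,0.001,0,0,0],[0,0,0,0,0,0],[0,0,0,0,0,0]]])

```text
time_s: 8.65
tcp_pos: [0.6079, 0.2228, 0.0468]
eef_rot: [0.0, 0.646, 0.764, 0.0]
ft_force: [-2.0, -0.3, 5.2]
opening: 0.0292
finger_force: 25.4
```

Contact reads 5 N, so I'll release and rise.

Call:
carry_out(commands=[[[0,0,0,0,0,0],[0,0,0,0,0,0],[0,0,0,0,0,0],[0,0,0,0,0,0],[0,0,0,0,0,0],[0,0,0,0,0,0],[0,0,-0.03,0,0,0],[0,0,-0.03,0,0,0],[0,0,-0.03,0,0,0],[0,0,0,0,0,0],[0,0,0,0,0,0]]], claw=0.085)

```text
time_s: 10.02
tcp_pos: [0.6075, 0.2227, 0.1356]
eef_rot: [-0.0, 0.646, 0.764, -0.0]
ft_force: [0.1, -0.6, -0.9]
opening: 0.0851
finger_force: 0.0
```

```bash
python3 pot.py .052 .433 .0815 .137 w5
```

```text
[256. 202.] rim z 0.0534 centre [0.6064 0.2238] r 0.0153
[ 59. 294.] rim z 0.0529 centre [0.4249 0.0871] r 0.0169
tcp [0.6073 0.2226 0.1352] yaw y 9.57 tilt [-0.0015 -0.0004] to go tool [-0.1102 -0.1953 -0.0015]
```

View pics/w5.png

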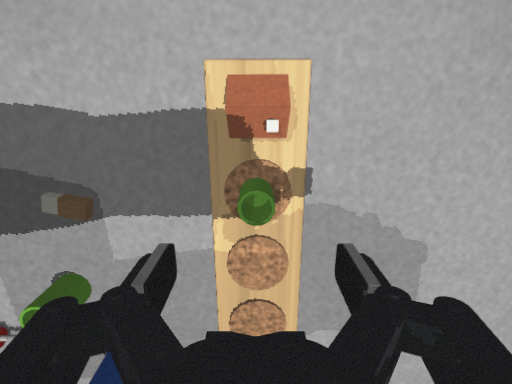

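Pot_1 stands on the coaster beside the house at (256,202), within 1 mm of the wrist-measured coaster centre. Next is pot_2.

Call:
carry_out(commands=[[[-0.022,-0.0391,0,0,0,0],[-0.022,-0.0391,0,0,0,0],[-0.022,-0.0391,0,0,0,0],[-0.022,-0.0391,0,0,0,0],[-0.022,-0.0391,0,0,0,0],[0,0,0,0,0,0],[0,0,0,0,0,0]]])

```text
time_s: 10.95
tcp_pos: [0.4337, 0.0818, 0.1361]
eef_rot: [0.0, 0.646, 0.763, 0.0]
ft_force: [0.8, -0.0, -0.1]
opening: 0.0851
finger_force: 0.0
```

```bash
python3 pot.py .052 .4325 .082 .040
```

```text
[254. 202.] rim z 0.0534 centre [0.4314 0.0813] r 0.0187
tcp [0.4339 0.082  0.136 ] yaw y 9.58 tilt [0.     0.0002] to go tool [ 0.0002 -0.0014  0.096 ]
```

Call:
carry_out(commands=[[[0,-0.0007,0.035,0,0,0],[0,0,0.035,0,0,0],[0,0,0.025,0,0,0],[0,0,0,0,0,0],[0,0,0,0,0,0]]])

```text
time_s: 11.62
tcp_pos: [0.4334, 0.082, 0.0418]
eef_rot: [0.0, 0.645, 0.764, 0.0]
ft_force: [0.2, -0.5, 0.5]
opening: 0.0848
finger_force: 0.0
```

Call:
carry_out(commands=[[[0,0,0,0,0,0],[0,0,0,0,0,0],[0,0,0,0,0,0],[0,0,0,0,0,0],[0,0,0,0,0,0],[0,0,0,0,0,0],[0,0,0,0,0,0],[0,0,0,0,0,0],[0,0,0,0,0,0],[0,0,0,0,0,0]]], claw=0.031, newtons=25)

```text
time_s: 12.88
tcp_pos: [0.4329, 0.0817, 0.0419]
eef_rot: [0.0, 0.646, 0.764, 0.0]
ft_force: [-1.6, 0.4, 5.5]
opening: 0.0367
finger_force: 24.5
```

Call:
carry_out(commands=[[[0,0,-0.02,0,0,0],[0,0,-0.035,0,0,0],[0,0,-0.035,0,0,0],[0,0,0,0,0,0],[0,0,0,0,0,0]]])

```text
time_s: 13.5
tcp_pos: [0.4323, 0.0817, 0.1309]
eef_rot: [-0.0, 0.646, 0.764, -0.0]
ft_force: [0.2, -0.1, -0.5]
opening: 0.0368
finger_force: 25.3
```

```bash
python3 pot.py .143 .6206 .1499 .131
```

```text
[255. 266.] rim z 0.1422 centre [0.4305 0.0824] r 0.0186
tcp [0.432  0.0817 0.1306] yaw y 9.57 tilt [-0.0011  0.    ] to go tool [ 0.036   0.1973 -0.0006]
```

Call:
carry_out(commands=[[[0.0071,0.0393,0,0,0,0],[0.0071,0.0393,0,0,0,0],[0.0071,0.0393,0,0,0,0],[0.0071,0.0393,0,0,0,0],[0.0071,0.0393,0,0,0,0],[0,0,0,0,0,0],[0,0,0.03,0,0,0],[0,0,0.03,0,0,0],[0,0,0.01,0,0,0],[0,0,0.003,0,0,0],[0,0,0,0,0,0],[0,0,0,0,0,0]]])

```text
time_s: 15.05
tcp_pos: [0.6209, 0.1494, 0.0593]
eef_rot: [0.001, 0.646, 0.764, 0.001]
ft_force: [0.7, -0.3, -1.1]
opening: 0.0369
finger_force: 25.4
```

```bash
python3 -c "
from w import *
go(.6206,.1494,.0539)"
```

```text
tcp [0.6209 0.1494 0.0593] yaw y 9.57 tilt [0.0016 0.0002] to go tool [ 0.0001 -0.0003  0.0054]
```

Call:
carry_out(commands=[[[0,0,0.003,0,0,0],[0,0,0.0015,0,0,0],[0,0,0,0,0,0],[0,0,0,0,0,0]]])

```text
time_s: 15.55
tcp_pos: [0.6205, 0.1494, 0.054]
eef_rot: [0.0, 0.646, 0.764, 0.0]
ft_force: [-1.5, -0.1, 2.6]
opening: 0.0365
finger_force: 25.7
```

Call:
carry_out(commands=[[[0,0,0.0008,0,0,0],[0,0,0,0,0,0],[0,0,0,0,0,0]]])

```text
time_s: 15.92
tcp_pos: [0.6205, 0.1494, 0.0539]
eef_rot: [0.0, 0.646, 0.764, 0.0]
ft_force: [-3.5, -0.2, 10.4]
opening: 0.0362
finger_force: 26.3
```

Call:
carry_out(commands=[[[0,0,0,0,0,0],[0,0,0,0,0,0],[0,0,0,0,0,0],[0,0,0,0,0,0],[0,0,0,0,0,0],[0,0,0,0,0,0],[0,0,-0.03,0,0,0],[0,0,-0.035,0,0,0],[0,0,-0.035,0,0,0],[0,0,0,0,0,0],[0,0,0,0,0,0]]], claw=0.085)

```text
time_s: 17.3
tcp_pos: [0.6201, 0.1493, 0.1524]
eef_rot: [-0.0, 0.646, 0.764, -0.0]
ft_force: [-0.0, -0.2, -0.4]
opening: 0.085
finger_force: 0.0
```

```bash
python3 pot.py .064 .4712 -.1078 .15
```

```text
[256. 200.] rim z 0.0653 centre [0.6189 0.1488] r 0.0187
tcp [0.6199 0.1493 0.1519] yaw y 9.57 tilt [-0.0017 -0.0002] to go tool [-0.2288 -0.1894  0.0022]
```

Pot_2 is within about 1 mm of the wrist-measured coaster centre. Next is pot_3.

Call:
carry_out(commands=[[[-0.0381,-0.0317,0,0,0,0],[-0.0381,-0.0317,0,0,0,0],[-0.0381,-0.0317,0,0,0,0],[-0.0381,-0.0317,0,0,0,0],[-0.0381,-0.0317,0,0,0,0],[-0.0381,-0.0317,0,0,0,0],[0,0,0,0,0,0],[0,0,0,0,0,0]]])

```text
time_s: 18.35
tcp_pos: [0.4708, -0.1075, 0.1524]
eef_rot: [-0.001, 0.646, 0.763, -0.0]
ft_force: [0.1, -0.0, 0.1]
opening: 0.0846
finger_force: 0.0
```

```bash
python3 pot.py .064 .4712 -.1078 .048
```

```text
[255. 201.] rim z 0.0653 centre [ 0.4697 -0.1091] r 0.0221
[193. 322.] rim z 0.0618 centre [ 0.4266 -0.2544] r 0.0063
tcp [ 0.4711 -0.1072  0.1525] yaw y 9.59 tilt [-0.0007  0.0006] to go tool [-7.000e-04  1.000e-04  1.045e-01]
```

Call:
carry_out(commands=[[[-0.001,0,0.04,0,0,0],[0,0,0.04,0,0,0],[0,0,0.023,0,0,0],[0,0,0,0,0,0],[0,0,0,0,0,0]]])

```text
time_s: 19.02
tcp_pos: [0.4718, -0.1082, 0.0506]
eef_rot: [0.0, 0.645, 0.764, 0.0]
ft_force: [0.4, -1.3, -0.0]
opening: 0.0853
finger_force: 0.0
```

Call:
carry_out(commands=[[[0,0,0,0,0,0],[0,0,0,0,0,0],[0,0,0,0,0,0],[0,0,0,0,0,0],[0,0,0,0,0,0],[0,0,0,0,0,0],[0,0,0,0,0,0],[0,0,0,0,0,0],[0,0,0,0,0,0],[0,0,0,0,0,0]]], claw=0.038, newtons=25)

```text
time_s: 20.27
tcp_pos: [0.4714, -0.1088, 0.0508]
eef_rot: [0.001, 0.646, 0.764, 0.0]
ft_force: [-1.0, 1.5, 5.2]
opening: 0.0443
finger_force: 24.9
```

Call:
carry_out(commands=[[[0,0,-0.02,0,0,0],[0,0,-0.04,0,0,0],[0,0,-0.04,0,0,0],[0,0,0,0,0,0],[0,0,0,0,0,0]]])

```text
time_s: 20.9
tcp_pos: [0.4707, -0.1086, 0.1496]
eef_rot: [-0.0, 0.646, 0.764, -0.0]
ft_force: [-0.1, 0.1, -1.6]
opening: 0.0444
finger_force: 25.8
```

```bash
python3 pot.py .163 .6332 .0764 .149
```

```text
[254. 268.] rim z 0.1639 centre [ 0.4697 -0.1085] r 0.0229
tcp [ 0.4705 -0.1085  0.1491] yaw y 9.57 tilt [-0.0013  0.0006] to go tool [ 0.1553  0.1912 -0.    ]
```

Call:
carry_out(commands=[[[0.0311,0.0381,0,0,0,0],[0.0311,0.0381,0,0,0,0],[0.0311,0.0381,0,0,0,0],[0.0311,0.0381,0,0,0,0],[0.0311,0.0381,0,0,0,0],[0,0,0,0,0,0],[0,0,0.04,0,0,0],[0,0,0.03,0,0,0],[0,0,0.01,0,0,0],[0,0,0.001,0,0,0],[0,0,0,0,0,0],[0,0,0,0,0,0]]])

```text
time_s: 22.45
tcp_pos: [0.6336, 0.0763, 0.0701]
eef_rot: [0.001, 0.646, 0.764, 0.001]
ft_force: [-0.2, -0.0, -1.3]
opening: 0.0439
finger_force: 26.1
```

```bash
python3 -c "
from w import *
go(.6332,.0764,.0628)"
```

```text
tcp [0.6336 0.0763 0.0701] yaw y 9.57 tilt [ 0.0018 -0.    ] to go tool [ 0.0002 -0.0004  0.0073]
```

Call:
carry_out(commands=[[[0,0,0.004,0,0,0],[0,0,0.002,0,0,0],[0,0,0.001,0,0,0],[0,0,0,0,0,0],[0,0,0,0,0,0]]])

```text
time_s: 23.08
tcp_pos: [0.633, 0.0764, 0.0628]
eef_rot: [0.0, 0.646, 0.764, 0.0]
ft_force: [-4.0, 0.4, 7.1]
opening: 0.0446
finger_force: 26.6
```

Call:
carry_out(commands=[[[0,0,0,0,0,0],[0,0,0,0,0,0],[0,0,0,0,0,0],[0,0,0,0,0,0],[0,0,0,0,0,0],[0,0,0,0,0,0],[0,0,-0.03,0,0,0],[0,0,-0.04,0,0,0],[0,0,-0.04,0,0,0],[0,0,0,0,0,0],[0,0,0,0,0,0]]], claw=0.085)

```text
time_s: 24.45
tcp_pos: [0.6328, 0.0763, 0.1714]
eef_rot: [-0.0, 0.646, 0.764, -0.0]
ft_force: [0.0, -0.2, -0.6]
opening: 0.0853
finger_force: 0.0
```

```bash
python3 pot.py .076 .4273 -.279 .17
```

```text
[255. 197.] rim z 0.0772 centre [0.6318 0.076 ] r 0.0223
tcp [0.6326 0.0763 0.1709] yaw y 9.57 tilt [-0.0016 -0.    ] to go tool [-0.3162 -0.2615  0.0012]
```

Pot_3 is centred. Next is pot_4.

Call:
carry_out(commands=[[[-0.0395,-0.0327,0,0,0,0],[-0.0395,-0.0327,0,0,0,0],[-0.0395,-0.0327,0,0,0,0],[-0.0395,-0.0327,0,0,0,0],[-0.0395,-0.0327,0,0,0,0],[-0.0395,-0.0327,0,0,0,0],[-0.0395,-0.0327,0,0,0,0],[-0.0395,-0.0327,0,0,0,0],[0,0,0,0,0,0],[0,0,0,0,0,0]]])

```text
time_s: 25.75
tcp_pos: [0.4273, -0.2785, 0.1711]
eef_rot: [-0.001, 0.646, 0.763, 0.0]
ft_force: [-0.1, 0.6, -0.2]
opening: 0.0851
finger_force: 0.0
```

```bash
python3 pot.py .076 .4273 -.279 .056
```

```text
[255. 199.] rim z 0.0772 centre [ 0.4258 -0.2809] r 0.0258
tcp [ 0.4276 -0.278   0.1713] yaw y 9.59 tilt [-0.0009  0.0011] to go tool [-0.001  -0.0004  0.1153]
```

Call:
carry_out(commands=[[[-0.0015,0,0.04,0,0,0],[0,0,0.04,0,0,0],[0,0,0.032,0,0,0],[0,0,0,0,0,0],[0,0,0,0,0,0]]])

```text
time_s: 26.42
tcp_pos: [0.4287, -0.2799, 0.0609]
eef_rot: [0.0, 0.645, 0.764, -0.0]
ft_force: [-0.1, 0.1, 0.3]
opening: 0.0852
finger_force: 0.0
```

Call:
carry_out(commands=[[[0,0,0,0,0,0],[0,0,0,0,0,0],[0,0,0,0,0,0],[0,0,0,0,0,0],[0,0,0,0,0,0],[0,0,0,0,0,0],[0,0,0,0,0,0],[0,0,0,0,0,0],[0,0,0,0,0,0],[0,0,0,0,0,0]]], claw=0.045, newtons=25)

```text
time_s: 27.68
tcp_pos: [0.4284, -0.2806, 0.0611]
eef_rot: [0.001, 0.646, 0.764, 0.0]
ft_force: [-0.7, 0.7, 7.0]
opening: 0.0501
finger_force: 25.2
```

Call:
carry_out(commands=[[[0,0,-0.02,0,0,0],[0,0,-0.04,0,0,0],[0,0,-0.04,0,0,0],[0,0,0,0,0,0],[0,0,0,0,0,0]]])

```text
time_s: 28.3
tcp_pos: [0.4276, -0.28, 0.1596]
eef_rot: [-0.0, 0.646, 0.764, 0.0]
ft_force: [0.5, -0.8, -1.5]
opening: 0.05
finger_force: 26.6
```

```bash
python3 pot.py .175 .6456 .0028 .158
```

```text
[255. 267.] rim z 0.1757 centre [ 0.4261 -0.2797] r 0.0259
tcp [ 0.4274 -0.2799  0.1591] yaw y 9.56 tilt [-0.001   0.0009] to go tool [0.2425 0.2621 0.0011]
```

Call:
carry_out(commands=[[[0.0346,0.0374,0,0,0,0],[0.0346,0.0374,0,0,0,0],[0.0346,0.0374,0,0,0,0],[0.0346,0.0374,0,0,0,0],[0.0346,0.0374,0,0,0,0],[0.0346,0.0374,0,0,0,0],[0.0346,0.0374,0,0,0,0],[0,0,0,0,0,0],[0,0,0.04,0,0,0],[0,0,0.03,0,0,0],[0,0,0.01,0,0,0],[0,0,0.001,0,0,0],[0,0,0,0,0,0],[0,0,0,0,0,0]]])

```text
time_s: 30.1
tcp_pos: [0.6463, 0.0019, 0.0802]
eef_rot: [0.001, 0.646, 0.764, 0.0]
ft_force: [0.6, 0.7, -1.0]
opening: 0.05
finger_force: 26.8
```

```bash
python3 -c "
from w import *
go(.6456,.0028,.0731)"
```

```text
tcp [0.6463 0.0019 0.0802] yaw y 9.56 tilt [ 0.0018 -0.0003] to go tool [ 0.001  -0.0006  0.0071]
```

Call:
carry_out(commands=[[[0.001,0,0.004,0,0,0],[0,0,0.002,0,0,0],[0,0,0.001,0,0,0],[0,0,0,0,0,0],[0,0,0,0,0,0]]])

```text
time_s: 30.72
tcp_pos: [0.6455, 0.0032, 0.0731]
eef_rot: [0.0, 0.646, 0.764, 0.0]
ft_force: [-5.1, 0.4, 9.1]
opening: 0.05
finger_force: 27.6
```

Contact again, so I'll release, rise and back off toward the robot and out of view.

Call:
carry_out(commands=[[[0,0,0,0,0,0],[0,0,0,0,0,0],[0,0,0,0,0,0],[0,0,0,0,0,0],[0,0,0,0,0,0],[0,0,0,0,0,0],[0,0,-0.03,0,0,0],[0,0,-0.04,0,0,0],[0,0,-0.04,0,0,0],[0,0,-0.04,0,0,0],[0,-0.04,-0.02,0,0,0],[-0.02,-0.04,0,0,0,0],[-0.04,-0.04,0,0,0,0],[-0.04,-0.03,0,0,0,0],[-0.04,0,0,0,0,0],[-0.04,0,0,0,0,0],[0,0,0,0,0,0],[0,0,0,0,0,0]]], claw=0.085)

```text
time_s: 32.98
tcp_pos: [0.5274, -0.199, 0.2418]
eef_rot: [-0.0, 0.646, 0.764, 0.0]
ft_force: [-0.1, 0.2, 0.6]
opening: 0.0851
finger_force: 0.0
```

```bash
python3 - <<'E'
from h import *
from meas import *
c=viewer.read_camera("top"); W=cloud(c); cv2.imwrite("pics/top1.png",c["color"])
for m,s,ce in blobs(c,(36,120,40),(70,255,255)):
    P=W[m]; t=np.percentile(P[:,2],97); R=P[P[:,2]>t-.008]; e=cv2.minEnclosingCircle(cv2.convexHull(R[:,:2].astype(np.float32)))
    print(np.round(ce),np.round([t,*e[0],e[1]],4))
d=viewer.read_camera("scene"); cv2.imwrite("pics/final.png",np.vstack([cv2.resize(c["color"][90:300,90:450],(720,300)),cv2.resize(d["color"][140:330,140:420],(720,300))]))
E
```

```text
[268. 132.] [ 0.0907  0.5039 -0.0017  0.167 ]
[232. 139.] [0.0777 0.6323 0.0762 0.0223]
[198. 145.] [0.0666 0.4853 0.0786 0.17  ]
[163. 151.] [0.0541 0.4789 0.113  0.1841]
[ 28. 205.] [0.0751 0.5176 0.5201 0.0201]
```

View pics/final.png

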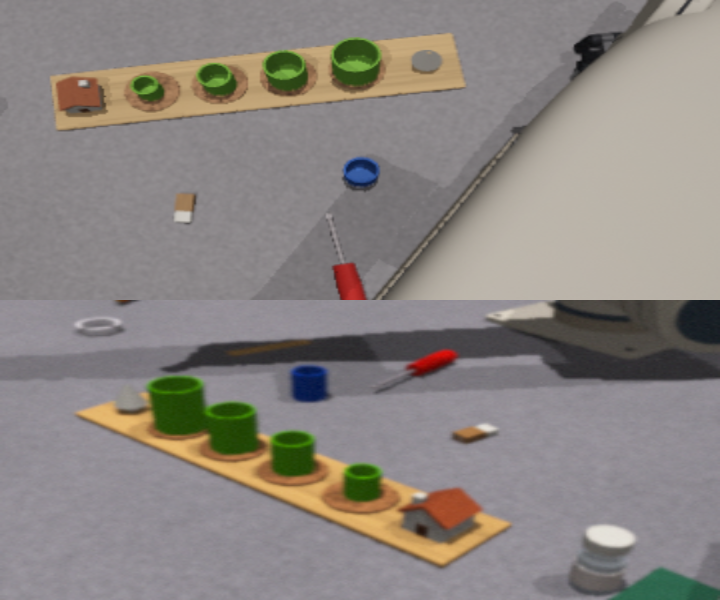

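The picture shows all four pots upright on their coasters, growing from the house (80,95) to the tree (427,60), with the blue pot untouched. Invalid depth spoiled three of the numeric fits, so I'll repeat them filtered.

```bash
python3 - <<'E'
from h import *
from meas import *
c=viewer.read_camera("top"); W=cloud(c)
for m,s,ce in blobs(c,(36,120,40),(70,255,255)):
    P=W[m&(c["range_z"]>0)]; P=P[P[:,2]<.12]; t=np.percentile(P[:,2],97); R=P[abs(P[:,2]-t)<.008]; e=cv2.minEnclosingCircle(cv2.convexHull(R[:,:2].astype(np.float32)))
    print(np.round(ce),np.round([t,*e[0],e[1]],4))
E
```

```text
[268. 133.] [0.0898 0.6452 0.003  0.0258]
[232. 139.] [0.0781 0.6329 0.076  0.0227]
[198. 145.] [0.0666 0.62   0.149  0.0186]
[163. 151.] [0.0545 0.6073 0.2244 0.0157]
[ 28. 205.] [0.0749 0.5136 0.5215 0.0238]
```

All four pots are within 2 mm of their coaster centres, at the right heights.

```bash
python3 -c "
from plant import ctrl; print(ctrl.hand_in())"
```

```text
the job is handed in; nothing more can be done
None
```

The four green pots stand upright on their coasters, shortest beside the house and tallest at the far end, each within about 2 mm of centre; I let go of them all and handed the job in at about 33 s.

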